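# Hang the blue measuring cup on the slanted peg

## Task

Hang the blue measuring cup on the slanted peg of the wooden stand: thread the eye at the end of its handle over the peg and let the cup hang there by itself. Leave the green measuring cup lying where it is.

Things in the scene. Friction and masses are not known exactly. Their poses are not given: they have to be found in the camera images.
- blue_cup_grip (a point): Middle of the level handle (bar 14 mm wide, 7 mm thick, nothing above it) of the loose blue plastic measuring cup, 30.5 mm above the worktop; about 100 g. Axes are the cup's: x along the handle from cup to eye, y across the handle, z up out of the cup's mouth. The cup itself (56 mm across, 34 mm high, standing on its flat bottom) is centred 50 mm from here along -x.
- blue_cup_eye (a point): Centre of the round eye (hole) at the end of the blue cup's handle, 65 mm from the grip point along +x, at the same height. The ring is 8 mm thick, 28 mm across inside and 44 mm outside; the hole's axis is z. Same axes as the grip point.
- green_cup_grip (a point): Grip point (middle of the handle, same axes) of the green measuring cup, identical in shape to the blue one and also loose on the worktop: the one to leave alone.
- peg: Dark steel rod, 10 mm thick, on the front of a fixed light wooden stand (base 100 x 110 x 16 mm, square post 22 mm, 276 mm high). Origin: its root, on its axis at the post's front face, 200 mm above the worktop. z runs along the peg to its rounded free tip 70 mm away, rising 50 degrees above level and leaning away from the post, roughly to the robot; y is level, across it.
Mind the look-alikes: they are no part of the job. There is more than one size of the part that bears blue_cup_grip; the job needs the larger.

How it is judged:
At the end, for the whole second after the job is handed in: The blue cup hangs at rest (slower than 50 mm/s) with the peg through its handle's eye: the eye's centre within 16 mm of the peg's axis on each side and between -25 and 60 mm along the peg from its root, the hole's axis within 69 degrees of the peg's (x of blue_cup_eye in the frame of peg between -0.016 and 0.016 m and y of blue_cup_eye in the frame of peg between -0.016 and 0.016 m and z of blue_cup_eye in the frame of peg between -0.025 and 0.06 m and angle between the z axis of blue_cup_eye and the z axis of peg, either way round below 1.2 rad and linear speed of blue_cup below 0.05 m/s); the robot touches nothing.
It fails at once if the green measuring cup is moved by more than 30 mm (distance of green_cup_grip from where it was at the start of the episode above 0.03 m).
It also fails if it takes over 37 s, if anything falls off the work surface, if the arm or the gripper's body presses on something with over 40 N, if the wrist force passes 120 N, or if a joint passes its speed limit or range.

## Robot

A 7-joint arm with a two-finger parallel gripper is mounted at the origin on a cart in front of the work surface, level with it; the furniture and walls round the work are solid. World frame = base frame: x ahead of the robot, y to its left, z up, the work surface at z = 0. Lengths are in m, angles in rad, forces in N, time in s.
With the tool pointing down it reaches from about 0.425 to 0.8 m from the base axis. Payload 8.3 kg.
Tool frame: the origin (TCP) lies midway between the tips of the shut fingers; the grasp point (between the pads) lies 19 mm behind it (robot.grip_point_offset is the z of the grasp point in the tool frame, in m); z points along the fingers, y is the line along which they close (so a half turn about z gives the same grasp; the last joint's range is limited). The gripper opens to 85 mm and grips with 20 to 120 N. Pads are 22 mm wide; open, the fingers measure 114 mm over their backs; the gripper's body (76 mm by 85 mm) begins 54 mm behind the grasp point. The pads swing forward as they close: fully open they stand 13 mm farther back than shut.
Start: joints at [-1.163, 0.383, 0.016, 1.37, -0.006, 1.388, -0.046], TCP at [0.283, 0.557, 0.231] pointing down, gripper open.
Joint ranges: [-2.95, 2.95], [-0.25, 2.06], [-1.52, 1.56], [0.18, 2.33], [-1.44, 4.58], [0.02, 2.06], [-3.01, 3.01]. Speed limits (rad/s): [2.39, 2.39, 3.01, 3.01, 3.14, 3.14, 3.14].

## Interface

Orientations are given as a unit quaternion [x, y, z, w].
In Python, from workcell import robot, optics, workorder gives the robot as it stands. The module is installed in compiled form; this text tells all that it offers.
- The arm moves only by the tool send_rows, never from a script. Its argument "increments" is a list of rows, each a list of 6 numbers: the shift along the tool's x, y, z in cm, then the turn, a rotation vector about the tool's x, y, z in degrees. In form: [[x, y, z, rx, ry, rz], ...]. A call has exactly 8 rows; each row is the pose to reach, as a shift and turn from the pose commanded when the call began, along the tool's axes at that moment; what a row does not reach only later rows make up. A row lasts 1/10 s, in which the tool goes at most 50 mm and 8.59 degrees, less where a joint would pass 70% of its speed; a pose out of reach is approached as far as the arm can. A call with a gripper value outside its range is refused whole. "grip" is the finger opening in cm, from 0 to 8.54, set as the call begins (left out, the last holds). The fingers move at their own pace and stop on an object; "grip_force" is the grip in N (left out, the last holds). Time passes only in rows, so rows that repeat a pose let the fingers close, or fill a call up. It gives the time, the measured TCP pose, the force, the opening and the grip force at its end, in the units of the state.
- robot.get_obs(): the state, without advancing time (a new reading comes with each control period).
- optics.camera(name): name is "scene" or "top"; returns a dict with "color" (480x640x3 uint8, blue, green, red), "depth" (480x640 float32, m along the optical axis (not along the pixel's ray), 0 where there is no reading), "vfov" (degrees; the focal length in pixels is half the picture's height over the tangent of half this angle, whatever the lens; pixels are square), "cx", "cy" (the principal point, pixels), "xyz" and "orientation" of the camera in the world. Camera axes: x right, y up, looking along -z (the intrinsics and any distortion apply to the point x, -y, -z); pixel columns grow to the right and rows downward; lengths in m; the calibration is good to about 2 mm. A picture is of the moment at which its call begins.
- workorder.close_job(): hands the job in; it is judged then, once.
The state is a dict: "t": time; "q": joint angles; "joint_velocities": joint speeds; "joint_torque": joint torques, N m; "tool_pos": TCP position; "tool_rot": TCP orientation; "contact_force": force on the tool from outside, world axes, zero at the start; "ft_torque": the same for the moment, N m; "gripper_width": opening from 0.0 (shut) to 1.0 (fully open); "finger_force": force on a finger pad.
Only numpy, scipy, OpenCV 4.12 (cv2) and the standard library are available. Lean on these libraries where they do the work, as an engineer would, in place of code of your own. Each camera call takes 0.05 s, during which the arm holds its last target. There are 200 camera calls.

## Working session

There is one attempt and no reset: what is moved stays moved. The work goes in short steps, Python scripts to look and compute and a tool call to move; the robot and the scene stay as the last step left them, time stands still between calls to the robot, and variables do not carry over. Pictures are saved under pics/ and viewed, at most 10 in all, crops included, and the job is handed in when it is done.

Besides the shell and the picture viewer there is one more tool, called after "Emit:" as name(argument=value, ...) on one line, values as JSON. send_rows: Moves the arm, as the interface text tells. Its arguments: {"type":"object","properties":{"increments":{"type":"array","items":{"type":"array","items":{"type":"number"}}},"grip":{"type":"number"},"grip_force":{"type":"number"}},"required":["increments"]}

```bash
mkdir -p pics; cat > h.py <<'E'
import numpy as np,cv2
from scipy.spatial.transform import Rotation as R
from workcell import robot,optics,workorder
def cam(n):
    c=optics.camera(n); return c
def f(c): return 240/np.tan(np.radians(c['vfov'])/2)
def ray(c,u,v):
    F=f(c); d=np.stack([(np.asarray(u,float)-c['cx'])/F,-(np.asarray(v,float)-c['cy'])/F,-np.ones(np.shape(u))],-1)
    return np.array(c['xyz']),R.from_quat(c['orientation']).apply(d)
def onplane(c,u,v,z):
    o,d=ray(c,u,v); return o+d*((z-o[2])/d[...,2])[...,None]
def pts(c):
    v,u=np.mgrid[0:480,0:640]; o,d=ray(c,u.ravel(),v.ravel())
    return (o+d*c['depth'].ravel()[:,None]).reshape(480,640,3)
E
python3 - <<'E'
from h import *
for n in('scene','top'):
    c=cam(n); cv2.imwrite(f'pics/{n}0.png',c['color']); print(n,{k:v for k,v in c.items() if k not in('color','depth')},(c['depth']>0).mean())
o=robot.get_obs();print(o['t'],o['tool_pos'],o['tool_rot'],robot.grip_point_offset)
E
```

```text
scene {'vfov': 47.058453332478145, 'cx': 324.8369106769155, 'cy': 245.60530033305972, 'xyz': array([-0.01428927, -0.35962484,  0.62324353]), 'orientation': array([ 0.45026999, -0.18869198, -0.33474615,  0.80597598])} 0.9958756510416666
top {'vfov': 49.828310613277736, 'cx': 319.5486889215516, 'cy': 240.64172386811043, 'xyz': array([0.33317799, 0.18042707, 1.15307316]), 'orientation': array([-0.07330889,  0.07764831,  0.72301143, -0.6825328 ])} 0.9961002604166667
0.1 [0.283226   0.55664356 0.23035204] [ 2.33172978e-01  9.72434872e-01 -8.60236792e-04 -2.06616350e-04] -0.0187
```

View pics/scene0.png

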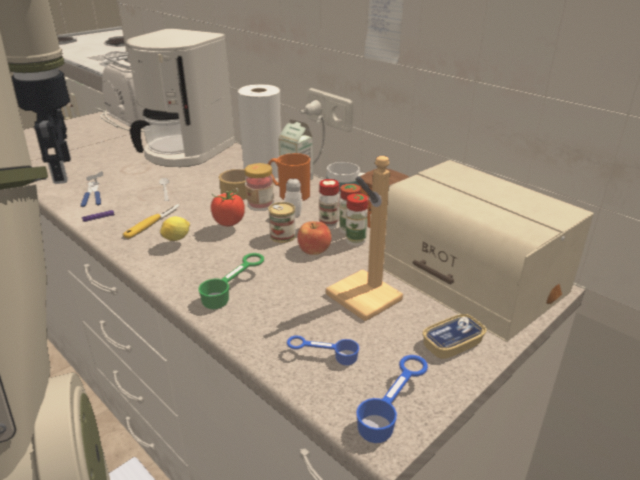

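View pics/top0.png

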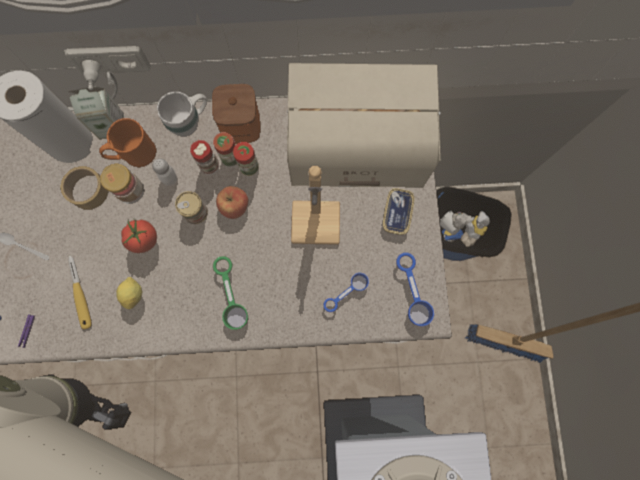

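The scene view shows the larger blue cup at (376,418) with its eye at (414,367). The smaller blue cup is at (347,352), the green cup at (214,292), and the peg is on the post near (370,190). The top view shows the large blue cup at (420,314) with its eye at (406,264), the post top at (315,173), and the peg at about (315,200).

```bash
cat > m.py <<'E'
from h import *
for n in('scene','top'):
    c=cam(n); P=pts(c); hsv=cv2.cvtColor(c['color'],cv2.COLOR_BGR2HSV)
    m=cv2.inRange(hsv,(105,110,50),(130,255,255))
    k,l,s,ce=cv2.connectedComponentsWithStats(m)
    for i in range(1,k):
        if s[i,4]<60: continue
        p=P[l==i]; print(n,'comp',i,s[i],np.round(np.median(p,0),3))
        cn,h=cv2.findContours((l==i).astype(np.uint8),cv2.RETR_CCOMP,cv2.CHAIN_APPROX_NONE)
        for q,hh in zip(cn,h[0]):
            if hh[3]>=0 and len(q)>12:
                (u,v),ax,_=cv2.fitEllipse(q); print('  hole',round(u,1),round(v,1),np.round(ax,1),'on .0305',np.round(onplane(c,np.array(u),np.array(v),.0305),4),'on .034',np.round(onplane(c,np.array(u),np.array(v),.034),4))
    g=P[cv2.inRange(hsv,(55,100,40),(90,255,255))>0]
    # post/peg: colour image around
    box={'scene':(330,140,420,320),'top':(280,150,350,330)}[n]
    x0,y0,x1,y1=box; img=cv2.resize(c['color'][y0:y1,x0:x1],None,fx=3.3,fy=3.3,interpolation=cv2.INTER_CUBIC)
    cv2.imwrite(f'pics/{n}_peg.png',img)
    V=c['color'].max(2); sub=np.zeros_like(V); sub[y0:y1,x0:x1]=1
    d=(V<85)&(sub>0)&(P[...,2]>.17)&(P[...,2]<.30)
    q=P[d]; print(n,'dark',len(q))
    if len(q)>5: 
        mu=q.mean(0);w=np.linalg.svd(q-mu)[2][0]; print(mu,w,q.min(0),q.max(0))
    if n=='scene':
        w=(sub>0)&(P[...,2]>.03)&(P[...,2]<.3)&(hsv[...,1]>60)&(V>90)&(hsv[...,0]<30)
    else: w=(sub>0)&(P[...,2]>.25)&(P[...,2]<.3)
    print('post',w.sum(),np.percentile(P[w],[2,50,98],axis=0).round(4))
    b=(sub>0)&(P[...,2]>.010)&(P[...,2]<.022)&(V>120)
    if b.sum()>50:
        print('base',cv2.minAreaRect((P[b][:,:2]*1000).astype(np.float32)))
    print('table z',np.median(P[330:340,350:390,2] if n=='top' else P[320:330,300:320,2]))
E
python3 m.py; python3 -c "
import cv2,numpy as np
a=cv2.imread('pics/scene_peg.png');b=cv2.imread('pics/top_peg.png')
h=max(a.shape[0],b.shape[0]);f=lambda i:np.pad(i,((0,h-i.shape[0]),(0,0),(0,0)));o=np.hstack([f(a),f(b)])[:600];cv2.imwrite('pics/peg.png',o)"
```

```text
scene comp 1 [288 336  23  12  81] [0.44  0.144 0.024]
  hole 295.9 341.9 [10.3 14.4] on .0305 [0.4301 0.1447 0.0305] on .034 [0.4275 0.1418 0.034 ]
scene comp 4 [357 356  70  75 664] [ 0.433 -0.032  0.033]
  hole 376.3 414.4 [29.8 30.8] on .0305 [ 0.4077 -0.0422  0.0305] on .034 [ 0.4052 -0.0441  0.034 ]
  hole 413.3 364.8 [14.3 20.8] on .0305 [ 0.521  -0.0197  0.0305] on .034 [ 0.5179 -0.0218  0.034 ]
scene dark 146
[0.62121263 0.17080627 0.22452998] [ 0.64057404 -0.05959364 -0.7655805 ] [0.59778957 0.16419087 0.19665052] [0.64343932 0.17853889 0.25280653]
post 5789 [[0.6428 0.1207 0.0342]
 [0.7131 0.1719 0.1101]
 [0.9085 0.3966 0.2635]]
base ((714.226318359375, 290.49688720703125), (427.23126220703125, 166.45188903808594), 61.998783111572266)
table z -7.907197573425728e-05
top comp 2 [397 253  18  27 142] [ 0.509 -0.022  0.034]
  hole 405.6 261.5 [14.4 15.2] on .0305 [ 0.5187 -0.0203  0.0305] on .034 [ 0.5182 -0.0197  0.034 ]
top comp 11 [324 298  15  14  63] [0.437 0.146 0.024]
  hole 329.9 304.5 [10.9 11.5] on .0305 [0.4343 0.1521 0.0305] on .034 [0.4339 0.1522 0.034 ]
top dark 65
[0.62567862 0.17258553 0.2241842 ] [-0.6439077   0.04092426  0.7640079 ] [0.59666788 0.16371779 0.19395851] [0.64388969 0.18104618 0.25386784]
post 178 [[0.5985 0.1609 0.2504]
 [0.6486 0.1723 0.2706]
 [0.6618 0.1821 0.275 ]]
base ((568.2901611328125, 171.71595764160156), (296.42236328125, 116.84534454345703), 1.888279914855957)
table z -9.001407172470888e-05
```

View pics/peg.png

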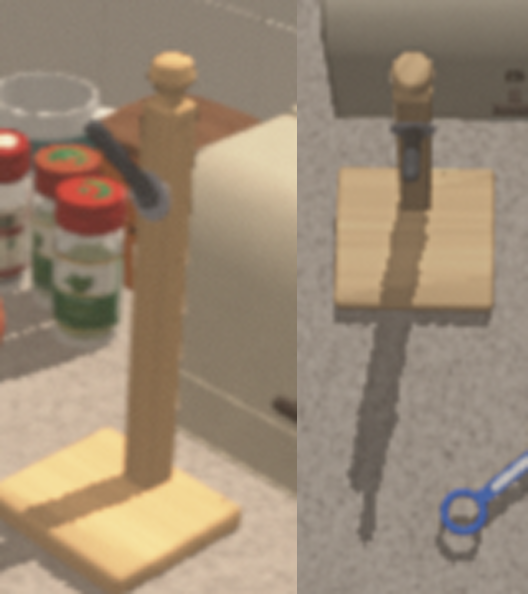

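The left crop (scene view) shows the dark peg rising from the post face toward the robot. The right crop (top view) shows it lying along −x. Both depth fits give the same axis, so next I refine the handle line and plan the moves.

```bash
cat >> h.py <<'E'
def go(T,Rt,base=None):
    """row (cm,deg) from commanded pose to target TCP pos T, rotation matrix Rt"""
    o=robot.get_obs(); p=np.array(o['tool_pos']);q=R.from_quat(o['tool_rot'])
    if base is not None: p,q=base
    print('row',np.round(np.r_[q.inv().apply(np.array(T)-p)*100,(q.inv()*R.from_matrix(Rt)).as_rotvec(degrees=True)],2))
    return np.array(T),R.from_matrix(Rt)
E
python3 - <<'E'
from h import *
for n in('top','scene'):
    c=cam(n);P=pts(c);e=np.array([.5195,-.020]);d=np.array([.978,.206]);b=P[...,:2]-e;s=b@d;w=b@np.array([-d[1],d[0]])
    m=(s>-.085)&(s<-.028)&(abs(w)<.02)&(P[...,2]>.026)&(P[...,2]<.045)
    q=P[m];print(n,m.sum(),np.median(q[:,2]))
    k=np.polyfit(s[m],w[m],1);print('slope deg',np.degrees(np.arctan(k[0])),'off at eye',k[1],'at grip',np.polyval(k,-.065))
    m=(np.hypot(s+.115,w)<.045)&(P[...,2]>.029)&(P[...,2]<.042)
    print('cup',cv2.minEnclosingCircle((P[m][:,:2]*1000).astype(np.float32)))
    m=(np.hypot(s,w)<.03)&(P[...,2]>.029)&(P[...,2]<.042)
    print('ring',P[m].mean(0),cv2.minEnclosingCircle((P[m][:,:2]*1000).astype(np.float32)))
E
```

```text
top 172 0.03367965113651128
slope deg -0.9682621154784006 off at eye 0.0006155042209980079 at grip 0.0017140673278941117
cup ((414.76123046875, -40.47358322143555), 36.5698356628418)
ring [ 0.51581588 -0.02049615  0.03316782] ((515.21484375, -21.75197410583496), 25.055519104003906)
scene 307 0.033724212650311225
slope deg -0.7518690081212588 off at eye -0.0005852468453422621 at grip 0.00026777045188644587
cup ((414.88671875, -39.979148864746094), 36.64403533935547)
ring [ 0.51583462 -0.02137335  0.03316805] ((516.3240966796875, -20.964588165283203), 26.33133316040039)
```

```bash
cat > plan1.py <<'E'
from h import *
a=np.radians(11.1);cx=np.array([np.cos(a),np.sin(a),0]);g=np.array([.454,-.0325,.0305])
Rt=np.c_[-cx,np.cross([0,0,-1],-cx),[0,0,-1]]
b=go([.454,-.0325,.13],Rt); go([.454,-.0325,.012],Rt,b); go([.454,-.0325,.012],Rt)
E
python3 plan1.py
```

```text
row [-4.194e+01 -4.478e+01  1.012e+01 -4.000e-02 -2.000e-02 -3.807e+01]
row [ 0.   0.  11.8  0.   0.   0. ]
row [-4.194e+01 -4.477e+01  2.192e+01 -4.000e-02 -2.000e-02 -3.807e+01]
```

Emit:
send_rows(increments=[[-3,-3,0,0,0,-3],[-6,-6.5,0,0,0,-6],[-9,-10,0,0,0,-9],[-12.5,-13.5,0,0,0,-12],[-16,-17,0,0,0,-15],[-19,-20.5,0,0,0,-18],[-22.5,-24,0,0,0,-21],[-26,-27.5,2,0,0,-24]], grip=8.5)

```text
t: 1.1
tool_pos: [0.3911, 0.1956, 0.2147]
tool_rot: [0.025, 1.0, 0.002, 0.002]
contact_force: [1.1, -0.7, -0.8]
gripper_width: 0.99
finger_force: 0.0
```

```bash
python3 plan1.py
```

```text
row [ -7.4  -22.49   8.42   0.17   0.25 -13.97]
row [ 0.   0.  11.8  0.   0.   0. ]
row [ -7.35 -22.53  20.22   0.17   0.25 -13.97]
```

Emit:
send_rows(increments=[[-1.2,-3.7,1,0,0,-2.5],[-2.5,-7.5,2.5,0,0,-5],[-3.7,-11.2,4,0,0,-7.5],[-5,-15,5.5,0,0,-10],[-6.2,-19,7,0,0,-12.5],[-7.4,-22.5,8.4,0.2,0.2,-14],[-7.4,-22.5,8.4,0.2,0.2,-14],[-7.4,-22.5,8.4,0.2,0.2,-14]])

```text
t: 1.9
tool_pos: [0.4515, -0.0323, 0.1283]
tool_rot: [-0.095, 0.995, -0.002, -0.002]
contact_force: [0.2, 0.6, 0.7]
gripper_width: 0.999
finger_force: 0.0
```

```bash
python3 plan1.py
```

```text
row [-0.24 -0.06 -0.17 -0.18 -0.27 -0.22]
row [ 0.   0.  11.8  0.   0.   0. ]
row [-0.3  -0.03 11.63 -0.18 -0.27 -0.22]
```

Emit:
send_rows(increments=[[-0.1,0,2.5,0,0,0],[-0.2,0,5,-0.2,-0.2,-0.2],[-0.3,0,7.5,-0.2,-0.2,-0.2],[-0.3,0,9.5,-0.2,-0.2,-0.2],[-0.3,0,11,-0.2,-0.2,-0.2],[-0.3,0,11.6,-0.2,-0.2,-0.2],[-0.3,0,11.6,-0.2,-0.2,-0.2],[-0.3,0,11.6,-0.2,-0.2,-0.2]])

```text
t: 2.7
tool_pos: [0.4548, -0.0308, 0.0133]
tool_rot: [-0.098, 0.995, 0.0, 0.0]
contact_force: [-0.3, -0.3, -0.2]
gripper_width: 0.997
finger_force: 0.0
```

```bash
python3 plan1.py; python3 - <<'E'
from h import *
a=cam('scene')['color'];b=cam('top')['color']
A=cv2.resize(a[300:470,300:480],(420,397));B=cv2.resize(b[220:350,330:460],(370,370))
o=np.zeros((400,790,3),np.uint8);o[:397,:420]=A;o[:370,420:]=B;cv2.imwrite('pics/g1.png',o)
E
```

```text
row [  0.11  -0.14 -11.67   0.04   0.04   0.18]
row [ 0.   0.  11.8  0.   0.   0. ]
row [ 0.12 -0.15  0.13  0.04  0.04  0.18]
```

View pics/g1.png

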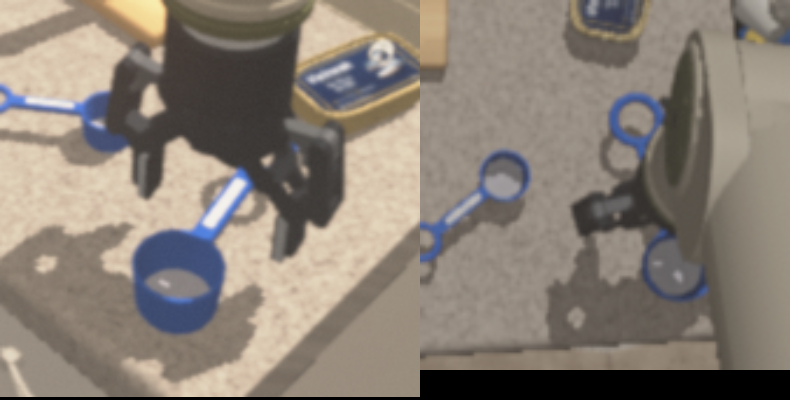

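The gripper straddles the blue cup's handle: in the left half the handle runs from (205,230) to (240,180) between the fingers. Closing now.

Emit:
send_rows(increments=[[0.1,-0.1,0.1,0,0,0.2],[0.1,-0.1,0.1,0,0,0.2],[0.1,-0.1,0.1,0,0,0.2],[0.1,-0.1,0.1,0,0,0.2],[0.1,-0.1,0.1,0,0,0.2],[0.1,-0.1,0.1,0,0,0.2],[0.1,-0.1,0.1,0,0,0.2],[0.1,-0.1,0.1,0,0,0.2]], grip=0.5, grip_force=60)

```text
t: 3.6
tool_pos: [0.4536, -0.0326, 0.0116]
tool_rot: [-0.096, 0.995, 0.0, -0.0]
contact_force: [0.8, 1.3, 2.2]
gripper_width: 0.148
finger_force: 58.4
```

```bash
cat > plan2.py <<'E'
from h import *
az=np.radians(176.);e=np.radians(50)
p=np.array([np.cos(az)*np.cos(e),np.sin(az)*np.cos(e),np.sin(e)])
root=np.array([.643,.1725,.2]); 
cx=-np.array([np.cos(az)*-np.sin(e)*-1,np.sin(az)*np.sin(e),-np.cos(e)]) # perp to p, eye up & towards post
Rt=np.c_[-cx,np.cross(-p,-cx),-p]
def tcp(s,eo=np.zeros(3)): # eye at s along peg -> TCP (grip point 65mm back, TCP 18.7 along -p)
    return root+s*p-.065*cx-.0187*p-eo
if __name__=='__main__':
    print('det',np.linalg.det(Rt),cx,p,tcp(.11),tcp(.04))
    o=robot.get_obs();q=R.from_quat(o['tool_rot']);print(o['gripper_width'],o['finger_force'])
    up=np.array([.45,-.03,.17]);b=go(up,q.as_matrix()); b=go(tcp(.12),Rt,b); go(tcp(.038),Rt,b)
E
python3 plan2.py
```

```text
det 0.9999999999999999 [ 0.7641784  -0.05343656  0.64278761] [-0.64122181  0.0448386   0.76604444] [0.53478485 0.18006714 0.22815866] [0.57967038 0.17692844 0.17453555]
0.14821852163275157 58.40783715248108
row [  0.31   0.33 -15.84  -0.     0.    -0.  ]
row [-11.72  19.17  -6.58   5.27 -39.78  14.41]
row [-0.   0.   8.2  0.   0.   0. ]
```

Emit:
send_rows(increments=[[0,0,-1,0,0,0],[0,0,-3,0,0,0],[0,0,-6,0,0,0],[0,0,-9,0,0,0],[0.1,0.1,-12,0,0,0],[0.3,0.3,-15,0,0,0],[0.3,0.3,-18,0,0,0],[0.3,0.3,-18,0,0,0]])

```text
t: 4.4
tool_pos: [0.4521, -0.0305, 0.196]
tool_rot: [-0.096, 0.995, 0.0, 0.003]
contact_force: [0.4, -0.8, -0.5]
gripper_width: 0.15
finger_force: 58.5
```

```bash
cat > plan3.py <<'E'
from plan2 import *
b=go(tcp(.12),Rt); go(tcp(.038),Rt,b)
E
python3 plan3.py
```

```text
row [-11.54  19.26  -3.9    5.3  -39.39  14.36]
row [-0.   0.   8.2  0.   0.   0. ]
```

Emit:
send_rows(increments=[[-1.4,2.4,-1,0.7,-4.9,1.8],[-2.9,4.8,-2,1.3,-9.8,3.6],[-4.3,7.2,-3,2,-14.8,5.4],[-5.8,9.6,-4,2.7,-19.7,7.2],[-7.2,12,-4.5,3.3,-24.6,9],[-8.7,14.5,-4.5,4,-29.5,10.8],[-10.1,17,-4.2,4.7,-34.5,12.6],[-11.5,19.3,-3.9,5.3,-39.4,14.4]])

```text
t: 5.2
tool_pos: [0.5241, 0.1769, 0.2308]
tool_rot: [0.03, 0.943, -0.013, 0.332]
contact_force: [0.2, -1.1, -0.5]
gripper_width: 0.147
finger_force: 58.6
```

```bash
python3 plan3.py
```

```text
row [-0.63  0.38 -0.14 -0.06 -1.14  0.34]
row [-0.   0.   8.2  0.   0.   0. ]
```

Emit:
send_rows(increments=[[0,0,0,0,0,0],[0,0,0,0,0,0],[0,0,0,0,0,0],[0,0,0,0,0,0],[0,0,0,0,0,0],[0,0,0,0,0,0],[0,0,0,0,0,0],[0,0,0,0,0,0]])

```text
t: 6.0
tool_pos: [0.5246, 0.1753, 0.2311]
tool_rot: [0.03, 0.943, -0.014, 0.331]
contact_force: [0.9, 0.2, -0.1]
gripper_width: 0.145
finger_force: 58.7
```

```bash
cat > see.py <<'E'
import sys
from plan2 import *
go(tcp(.12),Rt)
c1,c2=cam('scene'),cam('top'); py=np.cross(p,cx)
for n,c in(('scene',c1),('top',c2)):
    P=pts(c);hsv=cv2.cvtColor(c['color'],cv2.COLOR_BGR2HSV)
    m=cv2.inRange(hsv,(105,110,40),(130,255,255))&((P[...,2]>.12)*255).astype(np.uint8)
    k,l,s,_=cv2.connectedComponentsWithStats(m)
    e0=root+.12*p
    q=P[(m>0)&(np.linalg.norm(P-e0,axis=-1)<.035)]
    print(n,len(q)); 
    if len(q)>10:
        r=q-root; xy=np.c_[r@cx,r@py]; ce,rad=cv2.minEnclosingCircle((xy*1000).astype(np.float32)); print('ring in peg frame (cx,py) mm',np.round(ce,1),rad,'mean',(xy.mean(0)*1000).round(1),'z',(np.median(r@p)*1000).round(1))
    w=(P[...,2]>.19)&(P[...,2]<.27)&(c['color'].max(2)<85)
    r=P-root; w&=(np.hypot(r@cx,r@py)<.013)&(r@p<.075)&(r@p>.005)
    q=r[w]; print('peg px',len(q)); 
    if len(q)>10: print(np.round(np.c_[q@cx,q@py,q@p].mean(0)*1000,1), np.polyfit(q@p,q@cx,1).round(3),np.polyfit(q@p,q@py,1).round(3))
A=cv2.resize(c1['color'][100:290,270:450],(379,400));B=cv2.resize(c2['color'][150:300,250:400],(400,400))
cv2.imwrite(f'pics/{sys.argv[1]}.png',np.hstack([A,B]))
E
python3 see.py p1
```

```text
row [-0.57  0.54 -0.16 -0.16 -1.32  0.37]
scene 261
ring in peg frame (cx,py) mm [-8.2 -7.6] 26.008197784423828 mean [-7.6 -8.5] z 120.7
peg px 124
[-0.7 -3.2 37.6] [-0.021  0.   ] [ 0.018 -0.004]
top 183
ring in peg frame (cx,py) mm [-7.6 -3.9] 26.52499771118164 mean [-6.3 -5.9] z 121.6
peg px 60
[ 2.9 -1.  33.8] [-0.039  0.004] [ 0.001 -0.001]
```

View pics/p1.png

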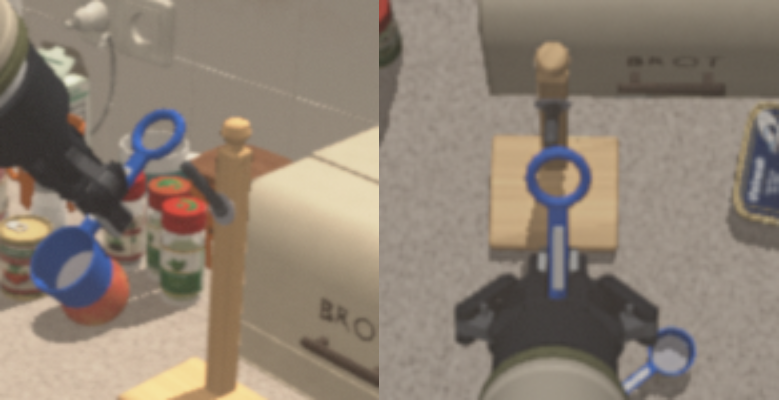

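The ring, at (558,177) in the right half, sits about 8 mm short along the handle direction and about 6 mm to the right of the peg axis. I'll correct that and move closer.

Emit:
send_rows(increments=[[-0.2,0.2,0,0,-0.3,0.1],[-0.4,0.4,0.2,-0.1,-0.7,0.2],[-0.6,0.6,0.6,-0.2,-1,0.3],[-0.75,0.6,1.2,-0.2,-1.3,0.4],[-0.75,0.6,1.8,-0.2,-1.3,0.4],[-0.75,0.6,2.2,-0.2,-1.3,0.4],[-0.75,0.6,2.2,-0.2,-1.3,0.4],[-0.75,0.6,2.2,-0.2,-1.3,0.4]])

```text
t: 6.9
tool_pos: [0.5445, 0.1799, 0.2183]
tool_rot: [0.033, 0.939, -0.012, 0.342]
contact_force: [-0.3, 0.1, -1.2]
gripper_width: 0.152
finger_force: 58.7
```

```bash
sed -i 's/tcp(.12)/tcp(.1)/;s/\.12\*p/.1*p/' see.py; python3 see.py p2
```

```text
row [ 0.11 -0.05 -0.38  0.03 -0.04 -0.02]
scene 255
ring in peg frame (cx,py) mm [-5.  -4.7] 28.87124252319336 mean [-2.6 -2.8] z 99.7
peg px 128
[-0.6 -3.2 36.8] [-0.018  0.   ] [ 0.019 -0.004]
top 176
ring in peg frame (cx,py) mm [-2.5 -2.8] 27.542970657348633 mean [ 0.2 -0.7] z 100.9
peg px 55
[ 2.9 -0.7 33.8] [-0.055  0.005] [ 0.012 -0.001]
```

View pics/p2.png

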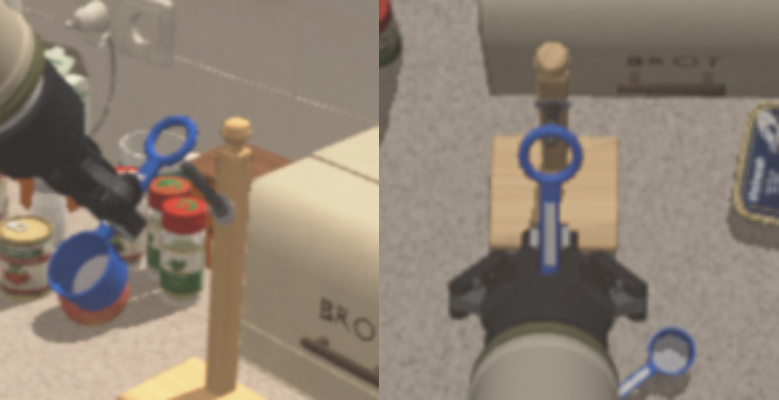

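The ring is now centred on the peg axis within about 2 mm, in both views. Threading along the peg.

Emit:
send_rows(increments=[[-0.1,0.1,0.8,0,0,0],[-0.1,0.1,1.6,0,0,0],[-0.1,0.1,2.4,0,0,0],[-0.1,0.1,3.2,0,0,0],[-0.1,0.1,4,0,0,0],[-0.1,0.1,4.8,0,0,0],[-0.1,0.1,5.4,0,0,0],[-0.1,0.1,5.6,0,0,0]])

```text
t: 7.8
tool_pos: [0.5814, 0.1782, 0.1754]
tool_rot: [0.033, 0.939, -0.012, 0.341]
contact_force: [0.0, -0.9, -1.2]
gripper_width: 0.145
finger_force: 58.7
```

```bash
sed -i 's/tcp(.1)/tcp(.04)/;s/\.1\*p/.04*p/' see.py; python3 see.py p3
```

```text
row [ 0.18 -0.14 -0.04  0.   -0.06 -0.01]
scene 210
ring in peg frame (cx,py) mm [-5.1 -1.8] 29.112852096557617 mean [-3.  -4.7] z 42.9
peg px 99
[-0.4 -3.3 38.4] [-0.004 -0.   ] [ 0.001 -0.003]
top 108
ring in peg frame (cx,py) mm [-1.1 -1.7] 25.519777297973633 mean [ 3.1 -0.4] z 44.4
peg px 62
[ 2.8 -0.7 34.1] [-0.011  0.003] [ 0.    -0.001]
```

View pics/p3.png

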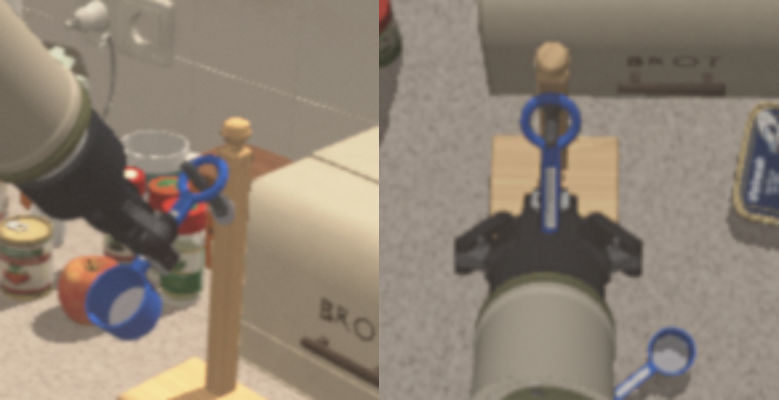

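The ring encircles the peg, which shows through at (205,178) on the left, with no contact force. I'll release the cup here and then back out.

Emit:
send_rows(increments=[[0,0,0.3,0,0,0],[0,0,0.4,0,0,0],[0,0,0.4,0,0,0],[0,0,0.4,0,0,0],[0,0,0.4,0,0,0],[0,0,0.4,0,0,0],[0,0,0.4,0,0,0],[0,0,0.4,0,0,0]], grip=6)

```text
t: 8.7
tool_pos: [0.5838, 0.1783, 0.1732]
tool_rot: [0.033, 0.939, -0.012, 0.342]
contact_force: [0.0, 0.6, 0.5]
gripper_width: 0.705
finger_force: 0.0
```

Emit:
send_rows(increments=[[0,0,-1,0,0,0],[0,0,-2,0,0,0],[0,0,-4,0,0,0],[0,0,-6,0,0,0],[0,0,-8,0,0,0],[0,0,-10,0,0,0],[0,0,-12,0,0,0],[0,0,-12,0,0,0]])

```text
t: 9.5
tool_pos: [0.5062, 0.185, 0.2686]
tool_rot: [0.032, 0.939, -0.01, 0.344]
contact_force: [0.7, 0.6, 0.4]
gripper_width: 0.705
finger_force: 0.0
```

Emit:
send_rows(increments=[[0,0,0,0,0,0],[0,0,0,0,0,0],[0,0,0,0,0,0],[0,0,0,0,0,0],[0,0,0,0,0,0],[0,0,0,0,0,0],[0,0,0,0,0,0],[0,0,0,0,0,0]])

```text
t: 10.3
tool_pos: [0.5069, 0.1836, 0.2651]
tool_rot: [0.033, 0.939, -0.012, 0.342]
contact_force: [-0.8, 0.4, -0.6]
gripper_width: 0.706
finger_force: 0.0
```

```bash
python3 see.py p4
```

```text
row [ 0.22 -0.17 11.63  0.04 -0.02 -0.02]
scene 43
ring in peg frame (cx,py) mm [-1. -2.] 16.759784698486328 mean [  4.8 -10.4] z 15.8
peg px 134
[-0.6 -3.  36.2] [-0.023  0.   ] [ 0.013 -0.003]
top 12
ring in peg frame (cx,py) mm [ 2.5 -0.3] 16.220260620117188 mean [ 5.3 -4.2] z 16.0
peg px 60
[ 2.9 -0.9 38.7] [-0.053  0.005] [ 0.031 -0.002]
```

View pics/p4.png

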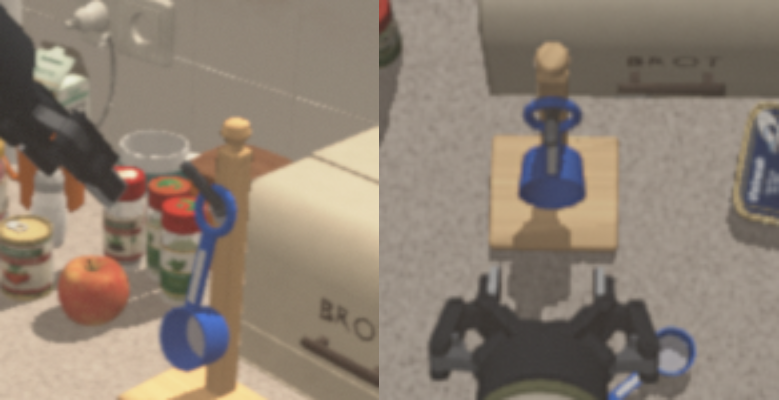

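The cup now hangs freely from the peg by its eye (left: ring at (215,210), cup at (195,335)) and the gripper is clear. I'll check that it is still before handing in.

Emit:
send_rows(increments=[[0,0,0,0,0,0],[0,0,0,0,0,0],[0,0,0,0,0,0],[0,0,0,0,0,0],[0,0,0,0,0,0],[0,0,0,0,0,0],[0,0,0,0,0,0],[0,0,0,0,0,0]])

```text
t: 11.2
tool_pos: [0.5069, 0.1836, 0.2651]
tool_rot: [0.033, 0.939, -0.012, 0.342]
contact_force: [-0.3, -0.0, -0.8]
gripper_width: 0.707
finger_force: 0.0
```

Emit:
send_rows(increments=[[0,0,0,0,0,0],[0,0,0,0,0,0],[0,0,0,0,0,0],[0,0,0,0,0,0],[0,0,0,0,0,0],[0,0,0,0,0,0],[0,0,0,0,0,0],[0,0,0,0,0,0]])

```text
t: 12.0
tool_pos: [0.5069, 0.1836, 0.2651]
tool_rot: [0.033, 0.939, -0.011, 0.342]
contact_force: [-0.1, 0.6, -0.1]
gripper_width: 0.704
finger_force: 0.0
```

```bash
python3 - <<'E'
from h import *
def ce():
    c=cam('scene');h=cv2.cvtColor(c['color'],cv2.COLOR_BGR2HSV)[180:300,330:390]
    m=cv2.inRange(h,(105,110,40),(130,255,255));v,u=np.nonzero(m);return round(u.mean(),2),round(v.mean(),2),len(u)
r=[ce() for _ in range(8)];print(r)
if np.ptp(np.array(r)[:,:2],0).max()<.5: print(workorder.close_job())
E
```

```text
[(np.float64(41.06), np.float64(53.56), 324), (np.float64(41.12), np.float64(53.69), 322), (np.float64(41.05), np.float64(53.76), 323), (np.float64(40.9), np.float64(53.57), 325), (np.float64(41.1), np.float64(53.75), 324), (np.float64(40.93), np.float64(53.73), 327), (np.float64(41.04), np.float64(53.74), 325), (np.float64(40.98), np.float64(53.78), 328)]
the job is handed in; nothing more can be done
None
```

The larger blue cup was hanging at rest on the peg by its eye, with the gripper clear and the green cup never approached, when I handed the job in at about 12.4 s; no verdict came back.

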